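# Put the kitchen thermometer probe home in its charging dock

## Task

Lift the blue cover of the grey charging dock by its black grip until it swings over and rests on its stop. Then take the red-handled thermometer probe out of the wooden drip stand and push it fully home, collar against the yellow face, in the dock's sloping socket; leave it there with the cover open. Do not disturb the plate, the glass jar, the turner or the scraper.

Things in the scene. Friction and masses are not known exactly. Their poses are not given: they have to be found in the camera images.
- dock: Grey plastic charging dock, fixed: open-topped housing 140 (x) x 130 (y) x 118 high, walls 5. Origin at the centre of its underside, z up; its -x side roughly faces the robot (turned by its yaw). Closed, a blue cover hides the socket.
- socket: Socket block in the dock: sloping yellow face 60 x 118 mm, one round dark hole 14 mm across, chamfered 3 mm, 84 mm deep, inside a thin black 49 mm square outline. Origin at the centre of the hole's mouth, at (-12, 0, 97) mm in the dock's frame, below its 118 mm rim. z points out along the bore, leaning 30 degrees from vertical towards the dock's -x side; y is the dock's y.
- cover (a joint): Angle of the blue cover, rad: 0 closed (flat on the rim), grows as it opens, stop at 2.40 (137 degrees, leaning out beyond the hinge side, its edge then 206 mm above the counter). Hinged along the dock's +y rim, its -y edge lifts; it falls shut below about 1.57 and falls open to the stop beyond it.
- cover_hinge (a point): Midpoint of the cover's hinge axis, at (0, 65, 118) mm in the dock's frame. The axis runs along the dock's x.
- cover_grip (a point): Point on the black grip block of the cover, 6 mm below the grip's top. The grip is 28 mm (along the dock's x) x 12 mm x 30 mm tall, standing on the 5 mm thick, 140 x 130 mm cover; in the cover's frame (origin on the hinge, axes as the dock's when closed) this point is at (0, -115, 29) mm.
- stand: Wooden drip stand, fixed: block 50 x 50 mm on a steel disc of 92 mm diameter, its top 100 mm above the counter, with a 14 mm hole, 86 mm deep, in the middle of the top. Origin at the centre of its underside.
- probe: Thermometer probe, about 90 g, 165 mm long; starts upright in the stand. Origin at the underside centre of its steel collar (36 mm diameter, 5 mm thick), z axis along the probe towards the handle. Red round handle 28 mm diameter from z = 5 to 85 mm; steel stem 10 mm diameter from z = 0 to -80 mm, tapered over its last 10 mm. Upright, the collar rests on the stand's top.
- probe_tip (a point): Pointed end of the probe's stem, 80 mm below its origin.
- plate: White melamine plate, 170 mm diameter, 20 mm high, loose. Origin at its underside centre.
- jar: Empty glass jar, 76 mm diameter, 110 mm high, loose. Origin at its underside centre.
- turner: Steel turner lying along its x, about 270 mm long, loose.
- scraper: Green plastic scraper lying along its x, 155 mm long, 65 mm wide blade, 14 mm high, loose.

How it is judged:
By the outcome, as a careful person would: the job done as asked, in the order asked, and still so for the second after the job is handed in, with the robot touching nothing.
It also fails if it takes over 58 s, if anything falls off the work surface, if the arm or the gripper's body presses on something with over 40 N, if the wrist force passes 120 N, or if a joint passes its speed limit or range.

## Robot

A 6-joint arm with a two-finger parallel gripper is mounted at the origin on the work surface. World frame = base frame: x ahead of the robot, y to its left, z up, the work surface at z = 0. Lengths are in m, angles in rad, forces in N, time in s.
With the tool pointing down it reaches from about 0.325 to 0.75 m from the base axis. Payload 7.6 kg.
Tool frame: the origin (TCP) lies at the very end of the fingers, on their centre line; the grasp point (between the pads) lies 19 mm behind it; z points along the fingers, y is the line along which they close (so a half turn about z gives the same grasp; the last joint's range is limited). The gripper opens to 85 mm and grips with 20 to 120 N. Pads are 22 mm wide; open, the fingers measure 114 mm over their backs; the gripper's body (76 mm by 85 mm) begins 54 mm behind the grasp point. The pads swing forward as they close: fully open they stand 13 mm farther back than shut.
Start: joints at [-1.361, 0.052, 1.401, -0, 1.689, -0.07], TCP at [0.145, -0.505, 0.231] pointing down, gripper open.
Joint ranges: [-2.9, 2.9], [-0.91, 2.17], [0.12, 2.37], [-1.06, 4.2], [0.26, 2.73], [-2.93, 2.93]. Speed limits (rad/s): [2.57, 2.57, 3.01, 3.14, 3.14, 3.14].

## Interface

Orientations are given as a unit quaternion [x, y, z, w].
In Python, from workcell import r, camera, camera_model gives the robot as it stands.
- The arm moves only by the tool servo_tool, never from a script. Its argument "increments" is a list of rows, each a list of 3 entries, a list of its own where there are three numbers: the gripper command: -1 is fully open, 1 is shut, values between are in proportion, then the shift along the world's x, y, z in mm, then the turn, a rotation vector about the world's x, y, z in rad. In form: [[gripper, [tx, ty, tz], [wx, wy, wz]], ...]. A call has 1 to 20 rows; each row shifts and turns the commanded pose from where the row before left it; what a row does not reach is not made up. A row lasts 1/10 s, in which the tool goes at most 50 mm and 8.59 degrees, less where a joint would pass 70% of its speed; a pose out of reach is approached as far as the arm can. A call with a gripper value outside its range is refused whole. The fingers move at their own pace and stop on an object; the grip force is fixed at half the most. Time passes only in rows, so rows that do not move let the fingers close. It gives the time, the measured TCP pose, the force, the opening and the grip force at its end, in the units of the state.
- r.sense(): the state, without advancing time (a new reading comes with each control period).
- camera(name): name is "side" or "top" or "wrist"; returns (picture, depth): 400x640x3 uint8, red, green, blue; 400x640 float32, m along the optical axis (not along the pixel's ray), 0 where there is no reading.
- camera_model(name): a dict with "K" (3x3 intrinsics, pixels), "xyz" and "rotation" of the camera in the world; the wrist camera has in their place "tool_from_camera" (4x4, takes a point from camera to tool coordinates, whose origin is the TCP and whose axes are the flange's). Camera axes: x right, y down, z forward; pixel columns grow to the right and rows downward; lengths in m; the calibration is good to about 2 mm. A picture is of the moment at which its call begins: read the wrist's pose just before it. camera_model takes no time and is no camera call.
- r.job_done(): hands the job in; it is judged then, once.
The state is a dict: "time": time; "joint_positions": joint angles; "dq": joint speeds; "joint_efforts": joint torques, N m; "position": TCP position; "ee_rot": TCP orientation; "ft_force": force on the tool from outside, world axes, zero at the start; "wrist_torque": the same for the moment, N m; "grip_width": finger opening in m; "grip_force": force on a finger pad.
Only numpy, scipy, OpenCV 4.12 (cv2) and the standard library are available. Lean on these libraries where they do the work, as an engineer would, in place of code of your own. Each camera call takes 0.05 s, during which the arm holds its last target. There are 200 camera calls.

## Working session

There is one attempt and no reset: what is moved stays moved. The work goes in short steps, Python scripts to look and compute and a tool call to move; the robot and the scene stay as the last step left them, time stands still between calls to the robot, and variables do not carry over. Pictures are saved under pics/ and viewed, at most 10 in all, crops included, and the job is handed in when it is done.

Besides the shell and the picture viewer there is one more tool, called after "Request:" as a command line: name --argument value ..., lists and objects as JSON in quotes. servo_tool: Moves the arm, as the interface text tells. Its arguments: {"type":"object","properties":{"increments":{"type":"array"}},"required":["increments"]}

```bash
mkdir -p pics; ls
cat > h.py <<'E'
import numpy as np, cv2
from scipy.spatial.transform import Rotation as R
from workcell import r, camera, camera_model
def cloud(name):
    s=r.sense(); rgb,d=camera(name); m=camera_model(name); K=np.array(m["K"])
    v,u=np.mgrid[:d.shape[0],:d.shape[1]]
    P=np.stack([(u-K[0,2])/K[0,0]*d,(v-K[1,2])/K[1,1]*d,d],-1)
    if "xyz" in m:
        q=np.array(m["rotation"]); Rm=q if q.shape==(3,3) else R.from_quat(q).as_matrix(); t=np.array(m["xyz"])
    else:
        T=np.array(m["tool_from_camera"]); Rw=R.from_quat(s["ee_rot"]).as_matrix()
        Rm=Rw@T[:3,:3]; t=Rw@T[:3,3]+np.array(s["position"])
    W=P@Rm.T+t; W[d==0]=np.nan
    return rgb,d,W
def save(n,rgb): cv2.imwrite(f"pics/{n}.png",rgb[...,::-1])
E
python3 - <<'E'
from h import *
for n in("top","side"):
    rgb,d,W=cloud(n); save(n+"0",rgb); np.savez(n+"0.npz",rgb=rgb,W=W)
    print(camera_model(n))
print(r.sense())
E
```

```text
pics
{'K': array([[370.62554915,   0.        , 317.5239322 ],
       [  0.        , 370.62554915, 206.24998168],
       [  0.        ,   0.        ,   1.        ]]), 'xyz': array([ 0.51168493, -0.05983088,  1.06617459]), 'rotation': array([-0.7004989 ,  0.71262489, -0.02595444,  0.02816772])}
{'K': array([[490.15702095,   0.        , 321.16948048],
       [  0.        , 490.15702095, 197.28647058],
       [  0.        ,   0.        ,   1.        ]]), 'xyz': array([0.50540637, 0.76905832, 1.04098747]), 'rotation': array([-0.05693691,  0.93008116, -0.36240749,  0.01918453])}
{'time': 0.1, 'joint_positions': array([-1.36126850e+00,  5.28084311e-02,  1.40162297e+00, -2.70557251e-05,
        1.68858821e+00, -7.02962173e-02]), 'dq': array([ 0.0004059 , -0.00151486, -0.00377282,  0.00025951,  0.00067105,
        0.00079471]), 'joint_efforts': array([ 1.19941586e-03, -3.82581997e+01, -3.60985780e+01, -9.55773862e-05,
        4.74889428e-03, -2.92373912e-06]), 'position': array([ 0.14495943, -0.50431517,  0.23053862]), 'ee_rot': array([ 9.90228237e-01,  1.39454398e-01, -6.30321652e-05, -7.10818393e-04]), 'ft_force': array([-0.19547752,  0.97311758, -0.07552708]), 'wrist_torque': array([-0.07875618, -0.00402304, -0.02261165]), 'grip_force': 0.0, 'grip_width': 0.08539774525138975}
```

View pics/top0.png

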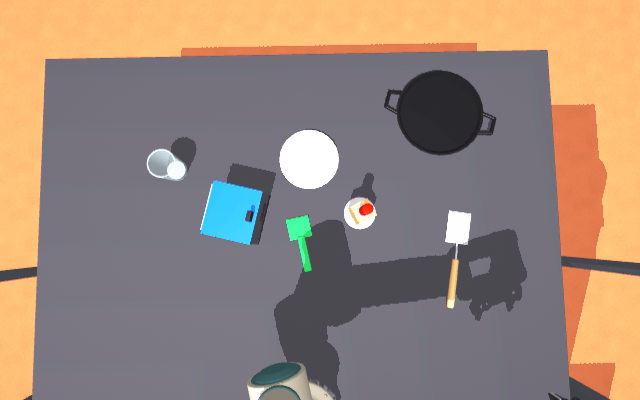

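View pics/side0.png

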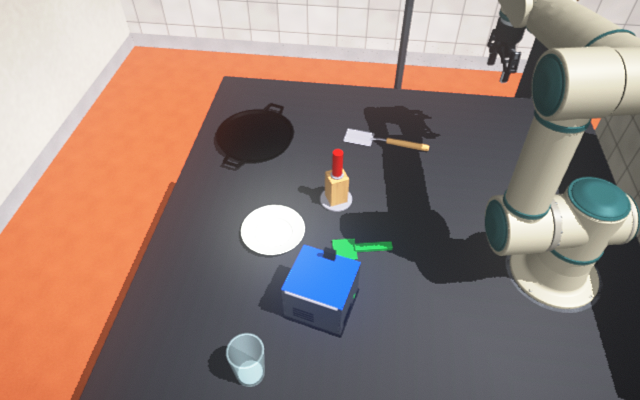

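The top view shows the blue cover at (233,213), its grip at (250,215), the red probe at (366,209), the plate at (309,158), the jar at (165,165) and the scraper at (300,240). The side view shows the probe upright in its stand at (337,180).

Run:
```python
from h import *
def load(n):
    z=np.load(n+"0.npz"); return z["rgb"].astype(int),z["W"]
for n in("top","side"):
    rgb,W=load(n); r_,g,b=rgb[...,0],rgb[...,1],rgb[...,2]
    m=(b>150)&(r_<80)&(abs(W[...,2]-.123)<.012)
    p=W[m]; rect=cv2.minAreaRect((p[:,:2]*1000).astype(np.float32)); print(n,"cover",rect,np.median(p[:,2]),m.sum(), cv2.boxPoints(rect).round().tolist())
    c=np.array(rect[0])/1000
    near=np.hypot(W[...,0]-c[0],W[...,1]-c[1])<.1
    m=near&(W[...,2]>.138); p=W[m]; print("grip",m.sum(),np.median(p,0) if m.sum() else None, p.min(0),p.max(0))
    m=(r_>120)&(g<50)&(b<50)&(W[...,2]>.09)&(W[...,1]<.1); p=W[m]; print("probe",m.sum(),np.median(p,0),p.min(0),p.max(0))
    t=W[m&(W[...,2]>np.nanmax(p[:,2])-.006)]; print(" top",t.mean(0),len(t))
    m=(g>130)&(r_<80)&(b<120)&(W[...,2]<.05); p=W[m]; print("scraper",p.min(0),p.max(0))
    m=(rgb.min(-1)>180)&(W[...,2]>.005)&(W[...,2]<.04)&(W[...,0]>.5); p=W[m]; print("plate",np.median(p,0),np.percentile(p,2,0),np.percentile(p,98,0))
rgb,W=load("top")
for u,v in[(165,165),(180,168),(360,225),(240,30)]: print(W[v,u])
```

```text
top cover ((573.7590942382812, 162.49771118164062), (129.84495544433594, 138.3610076904297), 76.07855987548828) 0.12315756791089416 2649 [[491.0, 116.0], [625.0, 83.0], [657.0, 209.0], [522.0, 242.0]]
grip 65 [0.56060043 0.11421618 0.1521097 ] [0.54806318 0.10581285 0.13980709] [0.57313248 0.12229661 0.15782928]
probe 78 [ 0.57385485 -0.17301973  0.18373955] [ 0.55889213 -0.18788033  0.13896385] [ 0.58292322 -0.16237506  0.18961726]
 top [ 0.57493148 -0.17729016  0.18524687] 44
scraper [ 0.41012902 -0.03730376 -0.0045821 ] [0.5689421  0.03167913 0.0192964 ]
plate [ 0.71565028 -0.04488051  0.01111175] [ 0.53173681 -0.44570259  0.0052029 ] [0.80289736 0.33399501 0.02359406]
side cover ((571.926025390625, 163.84852600097656), (132.9317169189453, 140.22129821777344), 76.01220703125) 0.12270607327099126 2723 [[488.0, 116.0], [624.0, 82.0], [656.0, 211.0], [520.0, 245.0]]
grip 97 [0.55888165 0.11859876 0.15079505] [0.54573244 0.10787646 0.13814715] [0.57298817 0.12464391 0.1563408 ]
probe 161 [ 0.57204341 -0.16389016  0.15275135] [ 0.56056073 -0.17282389  0.11367931] [ 0.58326333 -0.15842202  0.18605521]
 top [ 0.57242843 -0.16359977  0.1829136 ] 13
scraper [ 0.4109218  -0.03896201 -0.00223754] [0.5663492  0.15773619 0.04388616]
plate [ 0.72016546 -0.04874908  0.01150631] [ 0.53174029 -1.13646474  0.00517122] [2.14457357 0.37391175 0.02720544]
[0.71713203 0.37545323 0.02344419]
[0.70022774 0.31753538 0.06332683]
[ 0.53718998 -0.17744673  0.00745739]
[ 1.56067462  0.32520639 -0.75091385]
```

Request:
servo_tool --increments '[[-1,[20,31,2.5],[0,0,0.0525]],[-1,[20,31,2.5],[0,0,0.0525]],[-1,[20,31,2.5],[0,0,0.0525]],[-1,[20,31,2.5],[0,0,0.0525]],[-1,[20,31,2.5],[0,0,0.0525]],[-1,[20,31,2.5],[0,0,0.0525]],[-1,[20,31,2.5],[0,0,0.0525]],[-1,[20,31,2.5],[0,0,0.0525]],[-1,[20,31,2.5],[0,0,0.0525]],[-1,[20,31,2.5],[0,0,0.0525]],[-1,[20,31,2.5],[0,0,0.0525]],[-1,[20,31,2.5],[0,0,0.0525]],[-1,[20,31,2.5],[0,0,0.0525]],[-1,[20,31,2.5],[0,0,0.0525]],[-1,[20,31,2.5],[0,0,0.0525]],[-1,[20,31,2.5],[0,0,0.0525]],[-1,[20,31,2.5],[0,0,0.0525]],[-1,[20,31,2.5],[0,0,0.0525]],[-1,[20,31,2.5],[0,0,0.0525]],[-1,[20,31,2.5],[0,0,0.0525]]]'

```text
time: 2.1
position: [0.5455, 0.1169, 0.2809]
ee_rot: [0.786, 0.618, -0.0, -0.0]
ft_force: [0.6, -0.7, -0.1]
grip_width: 0.0856
grip_force: 0.0
```

Run:
```python
from h import *
s=r.sense(); print(s["position"],R.from_quat(s["ee_rot"]).as_matrix().round(3),s["time"])
rgb,d,W=cloud("wrist"); save("w1",rgb)
q=rgb.astype(int)
m=(q[...,2]>140)&(q[...,0]<80)&(abs(W[...,2]-.123)<.012)
p=W[m]; print(cv2.minAreaRect((p[:,:2]*1000).astype(np.float32)),np.median(p[:,2]),cv2.boxPoints(cv2.minAreaRect((p[:,:2]*1000).astype(np.float32))).round())
m=(q.max(-1)<70)&(W[...,2]>.146)&(W[...,2]<.162)&(np.hypot(W[...,0]-.561,W[...,1]-.115)<.04); p=W[m]
print(m.sum(),p.mean(0),cv2.minAreaRect((p[:,:2]*1000).astype(np.float32)))
```

```text
[0.54551342 0.11685556 0.28087337] [[ 0.236  0.972 -0.001]
 [ 0.972 -0.236 -0.   ]
 [-0.    -0.001 -1.   ]] 2.1
((572.4302368164062, 162.58200073242188), (130.25701904296875, 140.31846618652344), 75.95675659179688) 0.12378560274028091 [[489. 116.]
 [625.  82.]
 [656. 209.]
 [520. 243.]]
0 [nan nan nan] ((0.0, 0.0), (0.0, 0.0), 0.0)<stdin>:8: RuntimeWarning: Mean of empty slice.
  ret = um.true_divide(
```

View pics/w1.png

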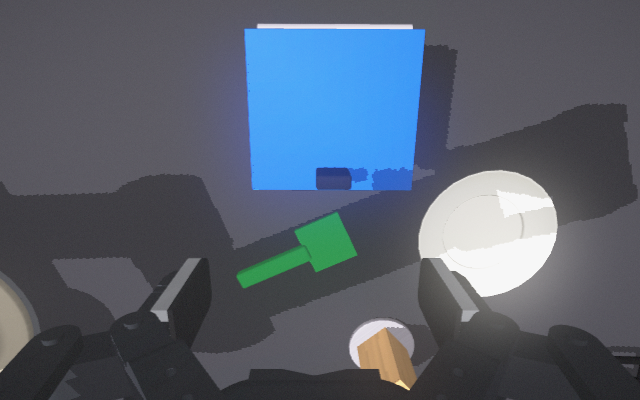

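The wrist view shows the grip at (333,178) on the blue cover. The measured centre is (0.572, 0.1625) with yaw −14.0°, which agrees with the top view. I'll grasp the grip across its 28 mm faces.

Request:
servo_tool --increments '[[-1,[4,-1,-15],[0,0,0]],[-1,[4,-1,-15],[0,0,0]],[-1,[4,-1,-15],[0,0,0]],[-1,[2.5,0,-15],[0,0,0]],[-1,[0,0,-15],[0,0,0]],[-1,[0,0,-15],[0,0,0]],[-1,[0,0,-15],[0,0,0]],[-1,[0,0,-15],[0,0,0]],[-1,[0,0,-15],[0,0,0]],[-1,[0,0,-15],[0,0,0]],[1,[0,0,0],[0,0,0]],[1,[0,0,0],[0,0,0]],[1,[0,0,0],[0,0,0]],[1,[0,0,0],[0,0,0]],[1,[0,0,0],[0,0,0]],[1,[0,0,0],[0,0,0]],[1,[0,0,0],[0,0,0]],[1,[0,0,0],[0,0,0]]]'

```text
time: 3.95
position: [0.5599, 0.1125, 0.1326]
ee_rot: [0.787, 0.617, 0.001, 0.0]
ft_force: [-1.9, -0.5, 5.7]
grip_width: 0.0268
grip_force: 59.5
```

Run:
```python
from h import *
# arc waypoints for grip centre, tool tilting with ratio k about grasp point
y=np.array([.2426,.970,0]);x=np.array([.970,-.2426,0])
k=0.35;prev=None
for th in np.arange(0,1.81,.1):
    g=(-115*np.cos(th)+29*np.sin(th))*y+np.array([0,0,115*np.sin(th)+29*np.cos(th)])
    t=g+19*R.from_rotvec(-k*th*x).apply([0,0,-1])
    if prev is not None: print(round(th,1),(t-prev).round(1))
    prev=t
print(-k*.1*x)
```

```text
0.1 [ 0.7  2.7 11.3]
0.2 [ 1.   3.8 11. ]
0.3 [ 1.2  4.8 10.5]
0.4 [1.5 5.8 9.9]
0.5 [1.7 6.7 9.2]
0.6 [1.9 7.6 8.4]
0.7 [2.1 8.4 7.5]
0.8 [2.3 9.  6.6]
0.9 [2.4 9.6 5.6]
1.0 [ 2.5 10.1  4.5]
1.1 [ 2.6 10.5  3.4]
1.2 [ 2.7 10.7  2.3]
1.3 [ 2.7 10.9  1.2]
1.4 [ 2.7 10.9 -0. ]
1.5 [ 2.7 10.8 -1.2]
1.6 [ 2.7 10.7 -2.3]
1.7 [ 2.6 10.4 -3.4]
1.8 [ 2.5  9.9 -4.5]
[-0.03395   0.008491 -0.      ]
```

Request:
servo_tool --increments '[[1,[0.7,2.7,11.3],[-0.034,0.0085,0]],[1,[1,3.8,11],[-0.034,0.0085,0]],[1,[1.2,4.8,10.5],[-0.034,0.0085,0]],[1,[1.5,5.8,9.9],[-0.034,0.0085,0]],[1,[1.7,6.7,9.2],[-0.034,0.0085,0]],[1,[1.9,7.6,8.4],[-0.034,0.0085,0]],[1,[2.1,8.4,7.5],[-0.034,0.0085,0]],[1,[2.3,9,6.6],[-0.034,0.0085,0]],[1,[2.4,9.6,5.6],[-0.034,0.0085,0]],[1,[2.5,10.1,4.5],[-0.034,0.0085,0]],[1,[0,0,0],[0,0,0]]]'

```text
time: 5.05
position: [0.577, 0.1816, 0.2149]
ee_rot: [0.774, 0.608, -0.139, 0.108]
ft_force: [-0.1, -2.3, -2.5]
grip_width: 0.0266
grip_force: 59.9
```

Request:
servo_tool --increments '[[1,[2.6,10.5,3.4],[-0.034,0.0085,0]],[1,[2.7,10.7,2.3],[-0.034,0.0085,0]],[1,[2.7,10.9,1.2],[-0.034,0.0085,0]],[1,[2.7,10.9,0],[-0.034,0.0085,0]],[1,[2.7,10.8,-1.2],[-0.034,0.0085,0]],[1,[2.7,10.7,-2.3],[-0.034,0.0085,0]],[1,[2.6,10.4,-3.4],[-0.034,0.0085,0]],[1,[2.5,9.9,-4.5],[-0.034,0.0085,0]],[1,[0,0,0],[0,0,0]],[1,[0,0,0],[0,0,0]]]'

```text
time: 6.05
position: [0.598, 0.2658, 0.2119]
ee_rot: [0.748, 0.587, -0.244, 0.19]
ft_force: [-3.7, -0.6, 3.3]
grip_width: 0.026
grip_force: 58.9
```

Run:
```python
from h import *
rgb,d,W=cloud("side"); save("s1",rgb[150:,150:560])
```

```text
(no output)
```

View pics/s1.png

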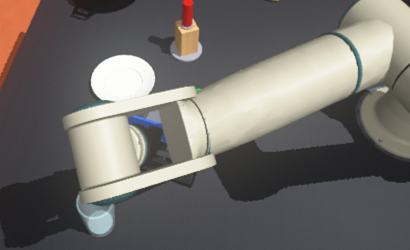

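The arm hides the cover in this view, with only a blue edge at (145,122) visible. The tool pose puts the grip at about 103°, so I'll open and rise.

Request:
servo_tool --increments '[[-1,[0,0,0],[0,0,0]],[-1,[0,0,0],[0,0,0]],[-1,[0,0,0],[0,0,0]],[-1,[0,0,0],[0,0,0]],[-1,[0,0,10],[0,0,0]],[-1,[0,0,25],[0,0,0]],[-1,[0,0,30],[0,0,0]],[-1,[0,0,30],[0,0,0]],[-1,[0,0,30],[0,0,0]],[-1,[0,0,30],[0,0,0]],[-1,[0,0,0],[0,0,0]]]'

```text
time: 7.2
position: [0.5911, 0.2612, 0.3644]
ee_rot: [0.748, 0.587, -0.242, 0.191]
ft_force: [0.2, 0.1, 0.2]
grip_width: 0.0852
grip_force: 0.0
```

Request:
servo_tool --increments '[[-1,[0,-10,0],[0.122,-0.03,0]],[-1,[0,-15,0],[0.122,-0.03,0]],[-1,[0,-20,0],[0.122,-0.03,0]],[-1,[0,-25,0],[0.122,-0.03,0]],[-1,[0,-25,0],[0.122,-0.03,0]],[-1,[2,-25,0],[0,0,0.12]],[-1,[2,-25,0],[0,0,0.12]],[-1,[2,-25,0],[0,0,0.12]],[-1,[2,-25,0],[0,0,0.12]],[-1,[2,-25,0],[0,0,0.12]],[-1,[2,-25,0],[0,0,0.12]],[-1,[2,-25,0],[0,0,0.12]],[-1,[2,-25,0],[0,0,0.12]],[-1,[2,-25,0],[0,0,0.12]],[-1,[2,-25,0],[0,0,0.12]],[-1,[2,-25,0],[0,0,0.12]],[-1,[2,-25,0],[0,0,0.12]],[-1,[2,-25,-10],[0,0,0.131]],[-1,[0,-13,-20],[0,0,0]],[-1,[0,0,0],[0,0,0]]]'

```text
time: 9.2
position: [0.6175, -0.173, 0.3291]
ee_rot: [0.121, 0.993, 0.002, -0.002]
ft_force: [0.1, 1.0, -1.8]
grip_width: 0.085
grip_force: 0.0
```

Run:
```python
from h import *
s=r.sense(); print(s["position"],R.from_quat(s["ee_rot"]).as_matrix().round(3),s["time"])
rgb,d,W=cloud("wrist"); a=rgb
q=rgb.astype(int); m=(q[...,0]>110)&(q[...,1]<70)&(q[...,2]<70); 
p=W[m]; zt=np.nanpercentile(p[:,2],90); t=W[m&(abs(W[...,2]-zt)<.004)]
print("probe top",zt,len(t),np.median(t,0),cv2.minEnclosingCircle((t[:,:2]*1000).astype(np.float32)))
# stand top / disc
m=(q[...,0]>q[...,2]+30)&(q[...,1]>70)&(abs(W[...,2]-.1)<.008)&(np.hypot(W[...,0]-.573,W[...,1]+.17)<.06)
if m.sum()>10: print("stand",m.sum(),cv2.minAreaRect((W[m][:,:2]*1000).astype(np.float32)))
rgb,d,W=cloud("top"); np.savez("top1.npz",rgb=rgb,W=W)
c=cv2.resize(rgb[130:300,160:420],None,fx=2.0,fy=2.0)
save("t1",np.hstack([cv2.resize(a,(400,250)),cv2.resize(c,(382,250))]))
```

```text
[ 0.61747291 -0.17299242  0.32905829] [[-0.971  0.241 -0.003]
 [ 0.241  0.971  0.003]
 [ 0.004  0.003 -1.   ]] 9.2
probe top 0.18661778081742691 907 [ 0.57065272 -0.1765052   0.18566252] ((570.96240234375, -176.6825408935547), 13.774925231933594)
stand 1172 ((571.1984252929688, -176.67791748046875), (49.777156829833984, 50.114715576171875), 27.542701721191406)
```

View pics/t1.png

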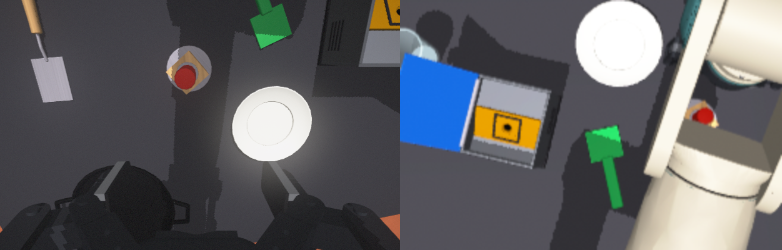

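The cover is open on its stop: the yellow face and hole show at about (507,127) in the right-hand picture. The left-hand wrist picture shows the probe at (185,77). The measured probe axis is (0.571, −0.1767).

Request:
servo_tool --increments '[[-1,[-15.5,-1.2,-5],[0,0,0]],[-1,[-15.5,-1.2,-10],[0,0,0]],[-1,[-15.5,-1.3,-20],[0,0,0]],[-1,[0,0,-25],[0,0,0]],[-1,[0,0,-20],[0,0,0]],[-1,[0,0,-20],[0,0,0]],[-1,[0,0,-20],[0,0,0]],[-1,[0,0,-20],[0,0,0]],[-1,[0,0,-20],[0,0,0]],[-1,[0,0,-20],[0,0,0]],[-1,[0,0,-8],[0,0,0]],[-1,[0,0,0],[0,0,0]],[1,[0,0,0],[0,0,0]],[1,[0,0,0],[0,0,0]],[1,[0,0,0],[0,0,0]],[1,[0,0,0],[0,0,0]],[1,[0,0,0],[0,0,0]],[1,[0,0,0],[0,0,0]],[1,[0,0,0],[0,0,0]]]'

```text
time: 11.2
position: [0.5715, -0.1754, 0.1452]
ee_rot: [0.12, 0.993, 0.001, 0.001]
ft_force: [-0.1, -0.7, 5.1]
grip_width: 0.0271
grip_force: 58.7
```

Run:
```python
from h import *
# refine hole/outline from top1: socket face & outline
z=np.load("top1.npz"); q=z["rgb"].astype(int); W=z["W"]
c=np.array([.572,.1625]); y=np.array([.2426,.970]); x=np.array([.970,-.2426])
pred=c-.012*x; print("pred",pred)
near=np.hypot(W[...,0]-pred[0],W[...,1]-pred[1])<.05
m=near&(q[...,0]>150)&(q[...,2]<80); p=W[m]
d=p[:,:2]-c; print("yellow",m.sum(),"x",np.percentile(d@x,[1,99]),"y",np.percentile(d@y,[1,99]))
A=np.c_[d@x,d@y,np.ones(len(d))]; print(np.linalg.lstsq(A,p[:,2],rcond=None)[0])
h=near&(q.max(-1)<80)&(abs(W[...,2]-.097)<.1)
n,l,st,ce=cv2.connectedComponentsWithStats(h.astype(np.uint8))
for i in range(1,n):
    w=W[l==i]; e=w[:,:2]-c; print(st[i],ce[i],np.nanmedian(e@x),np.nanmedian(e@y),np.nanmean(w[:,2]))
```

```text
pred [0.56036   0.1654112]
yellow 594 x [-0.0350797   0.01587608] y [-0.0482799   0.04760615]
[0.56336061 0.00264986 0.10329554]
[223 207   3  16  19] [223.89473684 214.05263158] -0.008189903645752544 0.023836957608234028 0.0997451832915195
[228 208   2   1   2] [228.5 208. ] 0.009556945802786175 0.013148391869668014 0.11049363662061207
[232 209   2   1   2] [232.5 209. ] 0.009384426615560488 0.002507338521599519 0.11017258036206806
[237 210   2   1   2] [237.5 210. ] 0.009793746701584963 -0.010725246567908037 0.11012240600940737
[239 211   4  16  21] [240.76190476 218.61904762] -0.010831724965274925 -0.02196281438935735 0.0990702376207588
[231 215   4   4  13] [232.53846154 216.15384615] -0.00861521622492252 0.0047913766154069545 0.08140117922712477
[227 223   1   1   1] [227. 223.] -0.029554527625203136 0.013441251582959567 0.08643799227909099
[231 224   1   1   1] [231. 224.] -0.029649443406616065 0.00178252310805553 0.08939664536944925
[234 225   2   1   2] [234.5 225. ] -0.03013177063469981 -0.0077298214749510225 0.08887567010785058
```

Request:
servo_tool --increments '[[1,[0,0,10],[0,0,0]],[1,[0,0,20],[0,0,0]],[1,[0,0,25],[0,0,0]],[1,[0,0,25],[0,0,0]],[1,[0,0,25],[0,0,0]],[1,[0,0,25],[0,0,0]],[1,[0,0,20],[0,0,0]],[1,[0,0,10],[0,0,0]]]'

```text
time: 12.0
position: [0.5714, -0.1753, 0.3067]
ee_rot: [0.12, 0.993, 0.0, 0.002]
ft_force: [-0.3, 0.5, 0.2]
grip_width: 0.0271
grip_force: 58.9
```

Request:
servo_tool --increments '[[1,[-6,22,-3],[-0.0079,-0.0317,0]],[1,[-6,22,-3],[-0.0079,-0.0317,0]],[1,[-6,23,-3],[-0.0079,-0.0317,0]],[1,[-6,23,-3],[-0.0079,-0.0317,0]],[1,[-6,23,-3],[-0.0079,-0.0317,0]],[1,[-6,23,-3],[-0.0079,-0.0317,0]],[1,[-6,23,-3],[-0.0079,-0.0317,0]],[1,[-6,23,-3],[-0.0079,-0.0317,0]],[1,[-6,23,-3],[-0.0079,-0.0317,0]],[1,[-6,23,-3],[-0.0079,-0.0317,0]],[1,[-7,23,-3],[-0.0079,-0.0317,0]],[1,[-7,23,-3],[-0.0079,-0.0317,0]],[1,[-7,23,-3],[-0.0079,-0.0317,0]],[1,[-7,23,-3],[-0.0079,-0.0317,0]],[1,[-6,22,-3],[-0.0079,-0.0317,0]],[1,[-6,21,-3],[-0.0079,-0.0317,0]],[1,[0,0,0],[0,0,0]],[1,[0,0,0],[0,0,0]]]'

```text
time: 13.8
position: [0.4708, 0.1879, 0.2558]
ee_rot: [0.115, 0.959, -0.032, 0.256]
ft_force: [0.8, 0.5, -0.6]
grip_width: 0.0266
grip_force: 59.1
```

```bash
cat > m.py <<'E'
from h import *
s=r.sense(); M=R.from_quat(s["ee_rot"]).as_matrix(); p=np.array(s["position"]); print(p,M.round(3).tolist(),s["time"])
x=np.array([.970,-.2426,0]);b=-.5*x+np.array([0,0,.866]); mouth=np.array([.5605,.1655,.097])
o=p+M[:,2]*.045; tip=p+M[:,2]*.125
print("axis err rotvec",np.cross(-M[:,2],b).round(4),"tip along",(tip-mouth)@b,"lateral",((tip-mouth)-((tip-mouth)@b)*b).round(4))
E
python3 - <<'E'
from m import *
rgb,d,W=cloud("wrist"); save("w3",rgb); np.savez("w3.npz",rgb=rgb,W=W)
E
```

```text
[0.47080054 0.18788048 0.25576658] [[-0.842, 0.236, 0.484], [0.204, 0.972, -0.119], [-0.499, -0.002, -0.867]] 13.8
axis err rotvec [-0.0017 -0.0009 -0.0008] tip along 0.05871769697505572 lateral [-0.0007  0.0003 -0.0004]
```

View pics/w3.png

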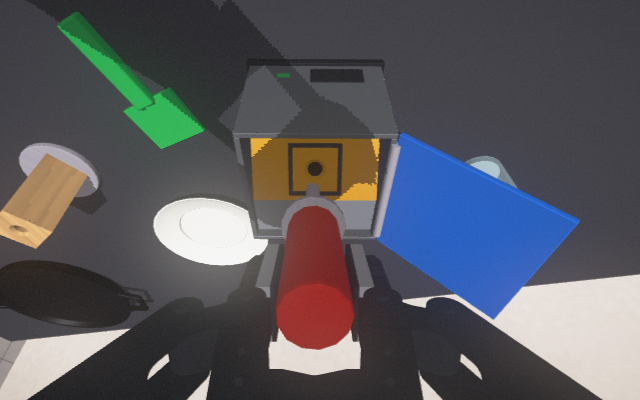

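The wrist view shows the hole at (315,169) inside its outline, roughly (289..341, 144..195). The stem tip is at about (313,188), nearly in line with it, and the blue cover lies open on the right.

Run:
```python
from m import *
z=np.load("w3.npz"); q=z["rgb"].astype(int); W=z["W"]
yel=(q[...,0]>110)&(q[...,2]<70)&(q[...,1]>70); yel[:130]=0;yel[205:]=0;yel[:,:240]=0;yel[:,395:]=0
P=W[yel]; c0=P.mean(0); U,S,V=np.linalg.svd(P-c0,full_matrices=False); n=V[2]*np.sign(V[2,2]); print("normal",n,"b",b, "rms",S[2]/len(P)**.5)
def onplane(u,v):
    m=camera_model("wrist");K=np.array(m["K"]);T=np.array(m["tool_from_camera"])
    C=M@T[:3,3]+p; d=M@T[:3,:3]@np.array([(u-K[0,2])/K[0,0],(v-K[1,2])/K[1,1],1]); return C+d*((c0-C)@n)/(d@n)
def proj(X):
    m=camera_model("wrist");K=np.array(m["K"]);T=np.array(m["tool_from_camera"])
    c=T[:3,:3].T@(M.T@(X-p)-T[:3,3]); return (K@c)[:2]/c[2]
dark=(q.max(-1)<75).astype(np.uint8); dark[:138]=0;dark[198:]=0;dark[:,:280]=0;dark[:,350:]=0
k,l,st,ce=cv2.connectedComponentsWithStats(dark)
for i in range(1,k):
    if st[i,4]>40:
        print(st[i],ce[i]); x0,y0,w,h=st[i,:4]
        print("  centroid",onplane(*ce[i]),"box",onplane(x0+w/2-.5,y0+h/2-.5))
print("pred mouth",mouth,proj(mouth),"tip proj",proj(tip), "stem -70",proj(tip-.01*M[:,2]*1))
for v in range(180,200,2):
    row=q[v,295:335]; print(v,row.sum(-1).tolist())
```

```text
[0.47116616 0.18739357 0.25617714] [[-0.842, 0.238, 0.485], [0.205, 0.971, -0.12], [-0.499, -0.001, -0.866]] 13.85
axis err rotvec [-0.0014 -0.0004 -0.0007] tip along 0.05883675751014393 lateral [-0.0002 -0.0002 -0.0001]Traceback (most recent call last):
  File "<stdin>", line 4, in <module>
    u, s, vh = gufunc(a, signature=signature)
               ~~~~~~^^^^^^^^^^^^^^^^^^^^^^^^
    raise LinAlgError("SVD did not converge")
numpy.linalg.LinAlgError: SVD did not converge
```

Run:
```python
from m import *
z=np.load("w3.npz"); q=z["rgb"].astype(int); W=z["W"]
yel=(q[...,0]>110)&(q[...,2]<70)&(q[...,1]>70)&np.isfinite(W).all(-1); yel[:130]=0;yel[205:]=0;yel[:,:240]=0;yel[:,395:]=0
P=W[yel]; c0=np.median(P,0); n=b; print("offset of face from pred mouth along b",np.percentile((P-mouth)@b,[5,50,95]))
m=camera_model("wrist");K=np.array(m["K"]);T=np.array(m["tool_from_camera"])
def onplane(u,v):
    C=M@T[:3,3]+p; d=M@T[:3,:3]@np.array([(u-K[0,2])/K[0,0],(v-K[1,2])/K[1,1],1]); return C+d*((c0-C)@n)/(d@n)
def proj(X):
    c=T[:3,:3].T@(M.T@(X-p)-T[:3,3]); return ((K@c)[:2]/c[2]).round(1)
dark=(q.max(-1)<75).astype(np.uint8); dark[:138]=0;dark[198:]=0;dark[:,:280]=0;dark[:,350:]=0
k,l,st,ce=cv2.connectedComponentsWithStats(dark)
for i in range(1,k):
    if st[i,4]>40:
        x0,y0,w,h=st[i,:4]; print(st[i],ce[i],"centroid",onplane(*ce[i]),"box",onplane(x0+w/2-.5,y0+h/2-.5))
print("pred mouth",mouth,proj(mouth),"tip",proj(tip),"20mm up",proj(tip-.02*M[:,2]))
for v in range(182,200,4): print(v,q[v,300:328].sum(-1).tolist())
```

```text
[0.47116616 0.18739357 0.25617714] [[-0.842, 0.238, 0.485], [0.205, 0.971, -0.12], [-0.499, -0.001, -0.866]] 13.85
axis err rotvec [-0.0014 -0.0004 -0.0007] tip along 0.05883675751014393 lateral [-0.0002 -0.0002 -0.0001]
offset of face from pred mouth along b [-0.00049062  0.00077184  0.00199852]
[288 143  54  53 691] [314.76410999 164.27496382] centroid [0.55704892 0.16637043 0.09590362] box [0.56078914 0.16520857 0.09816106]
[308 162  14  14 158] [314.64556962 168.39873418] centroid [0.56033648 0.1654587  0.09787251] box [0.56038571 0.16530656 0.09792139]
pred mouth [0.5605 0.1655 0.097 ] [314.7 167.9] tip [314.6 184.7] 20mm up [314.7 192.1]
182 [264, 257, 263, 256, 264, 253, 256, 261, 254, 250, 258, 266, 255, 259, 261, 253, 251, 259, 262, 251, 256, 257, 257, 258, 257, 252, 241, 258]
186 [262, 259, 255, 255, 258, 257, 265, 277, 277, 280, 285, 284, 289, 288, 285, 287, 287, 270, 273, 251, 253, 246, 252, 255, 256, 250, 258, 257]
190 [255, 253, 256, 257, 261, 255, 262, 275, 278, 288, 286, 292, 295, 288, 283, 289, 287, 273, 271, 264, 251, 255, 257, 244, 255, 250, 258, 254]
194 [164, 172, 163, 153, 161, 189, 247, 275, 280, 270, 283, 293, 289, 288, 292, 286, 291, 285, 280, 248, 157, 156, 152, 144, 153, 151, 157, 149]
198 [292, 305, 304, 312, 336, 364, 375, 397, 383, 385, 373, 380, 382, 380, 380, 383, 379, 379, 389, 384, 373, 374, 365, 348, 320, 294, 290, 278]
```

The hole agrees with my prediction to within 0.5 mm. The stem tip sits about 1.7 mm towards the dock's −y, so I'll shift slightly and insert.

Request:
servo_tool --increments '[[1,[0.3,1.3,0],[0,0,0]],[1,[4.85,-1.21,-8.66],[0,0,0]],[1,[4.85,-1.21,-8.66],[0,0,0]],[1,[4.85,-1.21,-8.66],[0,0,0]],[1,[4.85,-1.21,-8.66],[0,0,0]],[1,[4.85,-1.21,-8.66],[0,0,0]],[1,[2.42,-0.6,-4.33],[0,0,0]],[1,[2.42,-0.6,-4.33],[0,0,0]],[1,[2.42,-0.6,-4.33],[0,0,0]],[1,[2.42,-0.6,-4.33],[0,0,0]],[1,[2.42,-0.6,-4.33],[0,0,0]],[1,[2.42,-0.6,-4.33],[0,0,0]],[1,[0,0,0],[0,0,0]]]'

```text
time: 15.15
position: [0.5102, 0.1792, 0.1863]
ee_rot: [0.115, 0.959, -0.032, 0.256]
ft_force: [-0.1, -0.3, -1.6]
grip_width: 0.0268
grip_force: 59.1
```

```bash
python3 m.py
```

```text
[0.51020455 0.17918666 0.18628977] [[-0.842, 0.238, 0.485], [0.205, 0.971, -0.12], [-0.499, -0.001, -0.866]] 15.15
axis err rotvec [-0.0012 -0.0006 -0.0006] tip along -0.021614855325781647 lateral [-0.0002  0.0013 -0.0003]
```

Request:
servo_tool --increments '[[1,[2.91,-0.73,-5.2],[0,0,0]],[1,[2.91,-0.73,-5.2],[0,0,0]],[1,[2.91,-0.73,-5.2],[0,0,0]],[1,[2.91,-0.73,-5.2],[0,0,0]],[1,[2.91,-0.73,-5.2],[0,0,0]],[1,[2.91,-0.73,-5.2],[0,0,0]],[1,[2.91,-0.73,-5.2],[0,0,0]],[1,[2.91,-0.73,-5.2],[0,0,0]],[1,[0,0,0],[0,0,0]]]'

```text
time: 16.05
position: [0.5334, 0.1732, 0.1444]
ee_rot: [0.115, 0.959, -0.032, 0.256]
ft_force: [-0.2, 0.6, -0.3]
grip_width: 0.0267
grip_force: 59.1
```

```bash
python3 m.py
```

```text
[0.53343392 0.17324546 0.14440541] [[-0.842, 0.238, 0.484], [0.205, 0.971, -0.12], [-0.499, -0.002, -0.867]] 16.05
axis err rotvec [-0.0011 -0.001  -0.0005] tip along -0.06987361221889854 lateral [-0.0004  0.0012 -0.0004]
```

Request:
servo_tool --increments '[[1,[0.97,-0.24,-1.73],[0,0,0]],[1,[0.97,-0.24,-1.73],[0,0,0]],[1,[0.97,-0.24,-1.73],[0,0,0]],[1,[0.97,-0.24,-1.73],[0,0,0]],[1,[0.48,-0.12,-0.87],[0,0,0]],[1,[0,0,0],[0,0,0]]]'

```text
time: 16.65
position: [0.5379, 0.1725, 0.1376]
ee_rot: [0.115, 0.959, -0.031, 0.257]
ft_force: [-0.0, 0.6, -1.4]
grip_width: 0.0267
grip_force: 59.1
```

Request:
servo_tool --increments '[[1,[0.48,-0.12,-0.87],[0,0,0]],[1,[0,0,0],[0,0,0]]]'

```text
time: 16.85
position: [0.5384, 0.1723, 0.1368]
ee_rot: [0.115, 0.959, -0.031, 0.257]
ft_force: [-0.4, -0.1, -0.8]
grip_width: 0.0268
grip_force: 59.1
```

Request:
servo_tool --increments '[[1,[0.48,-0.12,-0.87],[0,0,0]],[1,[0,0,0],[0,0,0]]]'

```text
time: 17.05
position: [0.5389, 0.1723, 0.1361]
ee_rot: [0.115, 0.959, -0.031, 0.257]
ft_force: [-0.1, -0.8, 0.2]
grip_width: 0.0266
grip_force: 59.5
```

Request:
servo_tool --increments '[[1,[0.48,-0.12,-0.87],[0,0,0]],[1,[0,0,0],[0,0,0]]]'

```text
time: 17.25
position: [0.5392, 0.1722, 0.1362]
ee_rot: [0.116, 0.959, -0.031, 0.257]
ft_force: [-8.2, -1.5, 7.4]
grip_width: 0.0269
grip_force: 60.5
```

Request:
servo_tool --increments '[[1,[0.48,-0.12,-0.87],[0,0,0]],[1,[0,0,0],[0,0,0]]]'

```text
time: 17.45
position: [0.5395, 0.1723, 0.1363]
ee_rot: [0.116, 0.959, -0.031, 0.257]
ft_force: [-18.3, -0.9, 15.0]
grip_width: 0.027
grip_force: 61.6
```

The collar is on the face, with about 24 N of axial push. I'll release and back out along the bore axis.

Request:
servo_tool --increments '[[-0.2,[0,0,0],[0,0,0]],[-0.2,[0,0,0],[0,0,0]],[-0.2,[0,0,0],[0,0,0]],[-0.2,[0,0,0],[0,0,0]],[-0.2,[-4.85,1.21,8.66],[0,0,0]],[-0.2,[-9.7,2.4,17.3],[0,0,0]],[-0.2,[-9.7,2.4,17.3],[0,0,0]],[-0.2,[-9.7,2.4,17.3],[0,0,0]],[-0.2,[-9.7,2.4,17.3],[0,0,0]],[-0.2,[-9.7,2.4,17.3],[0,0,0]],[-0.2,[-9.7,2.4,17.3],[0,0,0]],[-0.2,[0,0,0],[0,0,0]]]'

```text
time: 18.65
position: [0.4769, 0.1884, 0.2505]
ee_rot: [0.115, 0.958, -0.03, 0.259]
ft_force: [0.2, -0.3, 0.1]
grip_width: 0.051
grip_force: 0.0
```

Run:
```python
from m import *
rgb,d,W=cloud("wrist"); save("w4",rgb)
q=rgb.astype(int); m=(q[...,0]>90)&(q[...,1]<60)&(q[...,2]<60)&np.isfinite(W).all(-1)&(np.linalg.norm(W-(mouth+.05*b),axis=-1)<.08)
a=(W[m]-mouth)@b; print("handle along axis",np.percentile(a,[1,50,99]).round(4),m.sum())
rgb,d,W=cloud("side"); save("s4",rgb)
```

```text
[0.47692532 0.1884263  0.25047174] [[-0.839, 0.236, 0.49], [0.206, 0.972, -0.117], [-0.504, 0.003, -0.864]] 18.65
axis err rotvec [-0.0039  0.0057 -0.003 ] tip along 0.05123133602647967 lateral [0.0026 0.0021 0.0011]
handle along axis [0.0147 0.085  0.0871] 1767
```

View pics/w4.png

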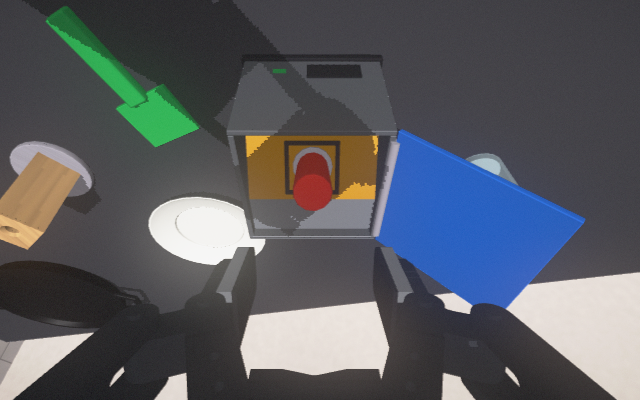

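View pics/s4.png

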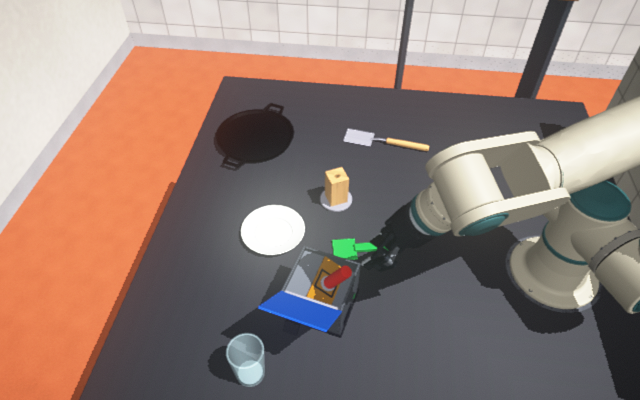

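The pictures show the probe seated, with its collar on the yellow face at (313,165) and the handle end about 85 mm along the axis. The cover is open and the plate, jar, turner and scraper are where they were.

```bash
python3 -c "
from h import *
print(r.job_done())"
```

```text
the job is handed in; nothing more can be done
None
```

The blue cover is open on its stop and the probe is pushed fully home in the dock's sloping socket, collar against the yellow face; the plate, jar, turner and scraper were left undisturbed, and the job was handed in at about 19 s.

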